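# Hang a clay test tile in the misting box

### The job

Charge the misting box with a spray: push the nozzle cap of the bottle beside it all the way down and let it spring back up. Then take the plain rectangular test tile (the one with the square-edged block grip) out of the rack, lower it clay first through the slot in the box's roof and hold it hanging upright in the mist: all of the clay inside, below the roof, the wooden grip clear above the roof, and the sample touching nothing but the gripper. Finish while still holding it there; leave the other samples, the jug and the cutter where they are.

Things in the scene. Friction and masses are not known exactly. Their poses are not given: they have to be found in the camera images.
- mistbox: Fixed grey-white plastic box, 170 mm along its x, 190 mm along its y, 124 mm high (flat roof on top), clear window on its +x side, hollow inside with its floor at 6 mm. Origin: centre of its underside on the table; z up. It may be turned about z by up to 0.4 rad.
- slot (a point): Centre of the slot in the misting box's roof, at the roof's top face (124 mm over the table). The slot is a rectangle 42 mm long along the box's x and 12 mm wide along its y, right through the 8 mm thick roof, its mouth bevelled at 45 degrees over the top 3 mm (48 x 18 mm at the top), with a flat black rubber border. Axes as the box. Empty below, down to the box floor.
- bottle: Fixed aluminium spray bottle, 62 mm diameter with an 84 mm foot ring, upright on the table beside the misting box (on the box's -y side, about 160 mm from the slot). Origin: centre of its foot on the table.
- nozzle (a joint): Sprung white nozzle cap on the bottle: how far it is pressed down, 0 (up) to 0.008 m (fully down, hard stop). The spring takes 2 N to start moving and 6 N fully down, and lifts the cap again by itself.
- nozzle_top (a point): Centre of the nozzle cap's flat round top (30 mm diameter), 144 mm over the table while it is up; press straight down here. It moves with the cap.
- rack: Fixed white laminated block, 236 mm along its x, 70 mm wide, 37 mm high, with three pockets in a row along its x, 74 mm apart, each 44 x 14 mm and 25 mm deep. One sample stands in each pocket; which one is where varies. Origin: centre of its underside; turned about z by up to 0.35 rad.
- tile: Sample to use, loose, 0.08-0.14 kg, 135 mm tall, upright in a rack pocket. From below: plain rectangular terracotta tile 40 (its x) x 10 (its y) x 61 mm tall; wooden neck 14 x 6, 30 mm long; square-edged wooden block grip 30 (x) x 16 (y), 44 mm tall. Origin: centre of the clay's lower edge (12 mm over the table in the rack); z towards the grip. A half turn about z makes no difference.
- grip_mid (a point): Middle of the tile's wooden block grip, 113 mm above the tile's lower edge; pinch across the 16 mm (its y). Axes as the tile.
- grip_foot (a point): Underside of the tile's wooden grip, 91 mm above the tile's lower edge. It is too thick for the slot.
- tile_top (a point): Top of the clay, where the neck begins, 61 mm above the tile's lower edge.
- disc_sample: Bystander in the rack: clay sample with a 54 mm round disc on a 40 x 10 mm foot and a 22 mm round wooden grip, 135 mm tall, loose. Origin: centre of the foot's underside.
- tee_sample: Bystander in the rack: T-shaped clay sample, 56 mm wide above a 40 x 10 mm foot, 22 mm round wooden grip, 135 mm tall, loose. Origin: centre of the foot's underside.
- jug: Bystander: loose grey plastic mug-shaped jug with a handle, 90 mm diameter, 100 mm tall. Origin: centre of its underside.
- cutter: Bystander: loose round steel clay cutter, a ring 60 mm across and 22 mm high. Origin: centre of its underside.
Things that resemble listed ones, but are neither listed nor needed, are in the scene too. Leave any orange look-alike of the bottle alone.

How it is judged:
By the outcome, as a careful person would: the job done as asked, in the order asked, and still so for the second after the job is handed in, while the arm keeps its last pose, push and grip.
It also fails if it takes over 61 s, if anything falls off the work surface, if the arm or the gripper's body presses on something with over 40 N, if the wrist force passes 120 N, or if a joint passes its speed limit or range.

### The arm

A 6-joint arm with a two-finger parallel gripper is mounted at the origin on the work surface. World frame = base frame: x ahead of the robot, y to its left, z up, the work surface at z = 0. Lengths are in m, angles in rad, forces in N, time in s.
With the tool pointing down it reaches from about 0.25 to 0.725 m from the base axis. Payload 4 kg.
Tool frame: the origin (TCP) lies midway between the tips of the shut fingers; the grasp point (between the pads) lies 19 mm behind it; z points along the fingers, y is the line along which they close (so a half turn about z gives the same grasp; the last joint's range is limited). The gripper opens to 85 mm and grips with 20 to 120 N. Pads are 22 mm wide; open, the fingers measure 114 mm over their backs; the gripper's body (76 mm by 85 mm) begins 54 mm behind the grasp point. The pads swing forward as they close: fully open they stand 13 mm farther back than shut.
Start: joints at [1.343, 0.241, 0.005, 1.335, 0, 1.571], TCP at [0.113, 0.487, 0.231] pointing down, gripper open.
Joint ranges: [-2.72, 2.72], [-1.05, 1.87], [-1.09, 1.28], [-1.99, 2.15], [-1.42, 1.44], [-3.14, 3.14]. Speed limits (rad/s): [2.79, 2.79, 3.14, 3.14, 3.14, 3.14].

### API

Orientations are given as a unit quaternion [x, y, z, w].
In Python, from workcell import get_obs, imaging, workorder gives the robot as it stands.
- The arm moves only by the tool drive_effector, called after "Request:" in YAML: its name, and indented under it one key for each argument. Schema: {"type":"object","properties":{"plan":{"type":"object","properties":{"wx":{"type":"array","items":{"type":"number"},"minItems":1,"maxItems":10},"wy":{"type":"array","items":{"type":"number"},"minItems":1,"maxItems":10},"wz":{"type":"array","items":{"type":"number"},"minItems":1,"maxItems":10},"tx":{"type":"array","items":{"type":"number"},"minItems":1,"maxItems":10},"ty":{"type":"array","items":{"type":"number"},"minItems":1,"maxItems":10},"tz":{"type":"array","items":{"type":"number"},"minItems":1,"maxItems":10},"finger_gap":{"type":"array","items":{"type":"number"},"minItems":1,"maxItems":10}},"additionalProperties":false,"required":["wx","wy","wz","tx","ty","tz","finger_gap"]},"only":{"type":"string"},"quiet":{"type":"boolean"},"lines":{"type":"string"}},"required":["plan"],"additionalProperties":false}. plan is an object with one list for each field, all of the same length, 1 to 10, a row being the entries at one place: wx, wy, wz (a rotation vector in parts of the range, where 1.0 means 2 pi rad), tx, ty, tz (the shift in a scale on which 1.0 is 0.8 m), finger_gap (the finger opening in m); each row is the pose to reach, as a shift and turn from the pose commanded when the call began, along the tool's axes at that moment; what a row does not reach only later rows make up. A row lasts 1/8 s, in which the tool goes at most 0.0625 m and 0.188 rad, less where a joint would pass 70% of its speed; a pose out of reach is approached as far as the arm can. The fingers move at their own pace and stop on an object; the grip force is fixed at half the most. Time passes only in rows, so rows that do not move let the fingers close. The tool returns the time, the measured TCP pose, the force, the opening and the grip force at its end. only (a regular expression) keeps the lines of the reply that match it, lines (a string "A,B") keeps lines A to B, and quiet returns only ok. Shift and turn numbers lie between -1 and 1, and a call with a number outside is refused. Input that does not fit is refused with a message, and nothing moves.
- get_obs(): the state, without advancing time (a new reading comes with each control period).
- imaging.camera(name): name is "side" or "top"; returns (picture, depth): 420x560x3 uint8, red, green, blue; 420x560 float32, m along the optical axis (not along the pixel's ray), 0 where there is no reading.
- imaging.calibration(name): a dict with "mtx" (3x3 intrinsics, pixels), "R" (3x3) and "t" (3): a world point X has camera coordinates R X + t. Camera axes: x right, y down, z forward; pixel columns grow to the right and rows downward; lengths in m; the calibration is good to about 2 mm. A picture is of the moment at which its call begins. calibration takes no time and is no camera call.
- workorder.job_done(): hands the job in; it is judged then, once.
The state is a dict: "clock": time; "joint_pos": joint angles; "joint_vel": joint speeds; "tau": joint torques, N m; "eef_pos": TCP position; "tool_rot": TCP orientation; "ft_force": force on the tool from outside, world axes, zero at the start; "ft_torque": the same for the moment, N m; "grip_width": finger opening in m; "grasp_force": force on a finger pad.
Only numpy, scipy, OpenCV 4.12 (cv2) and the standard library are available. Lean on these libraries where they do the work, as an engineer would, in place of code of your own. Each camera call takes 0.05 s, during which the arm holds its last target. There are 200 camera calls.

## Working session

There is one attempt and no reset: what is moved stays moved. The work goes in short steps, Python scripts to look and compute and a tool call to move; the robot and the scene stay as the last step left them, time stands still between calls to the robot, and variables do not carry over. Pictures are saved under pics/ and viewed, at most 10 in all, crops included, and the job is handed in when it is done.

```bash
mkdir -p pics
```

Run:
```python
from workcell import get_obs, imaging
import cv2,numpy as np
for n in("top","side"):
    p,d=imaging.camera(n); cv2.imwrite(f"pics/{n}0.png",p[:,:,::-1]); np.savez(f"{n}0.npz",p=p,d=d)
    c=imaging.calibration(n); print(n,np.round(c["mtx"],1).tolist(),np.round(c["R"],3).tolist(),np.round(c["t"],3), (d>0).mean())
print(get_obs())
```

```text
top [[426.1, 0.0, 279.5], [0.0, 426.1, 207.4], [0.0, 0.0, 1.0]] [[-0.012, -1.0, -0.015], [-0.998, 0.013, -0.058], [0.059, 0.014, -0.998]] [0.001 0.527 0.94 ] 0.9960374149659864
side [[416.9, 0.0, 276.9], [0.0, 416.9, 206.4], [0.0, 0.0, 1.0]] [[0.779, -0.627, -0.002], [-0.429, -0.529, -0.732], [0.458, 0.571, -0.681]] [-0.436  0.32   0.613] 0.995812074829932
{'clock': 0.1, 'joint_pos': array([ 1.34297736e+00,  2.41352703e-01,  3.88950463e-03,  1.33518045e+00,
       -1.91521494e-05,  1.57077644e+00]), 'joint_vel': array([-0.00031662, -0.00066763,  0.00297616,  0.00089687,  0.00096614,
       -0.00193262]), 'tau': array([-1.19106735e-03, -3.73136222e+01,  2.53010738e+01,  1.08724041e-02,
       -7.54458188e-05,  9.17013836e-06]), 'eef_pos': array([0.11280971, 0.48655035, 0.2305061 ]), 'tool_rot': array([ 1.13653369e-01,  9.93520034e-01, -9.18761485e-04, -9.54813680e-05]), 'ft_force': array([-0.12658717,  0.33540287, -0.48015551]), 'ft_torque': array([ 0.00909475, -0.03753828, -0.01075866]), 'grasp_force': 0.0, 'grip_width': 0.08575380608925798}
```

View pics/top0.png

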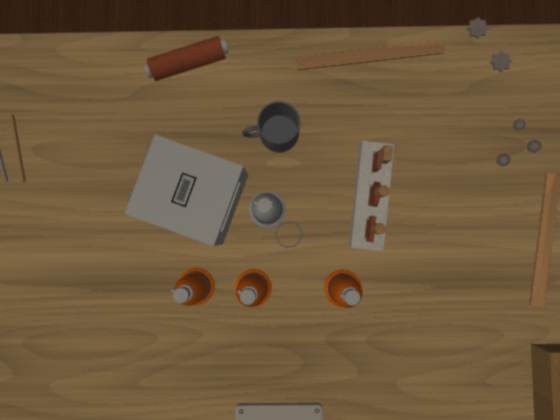

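View pics/side0.png

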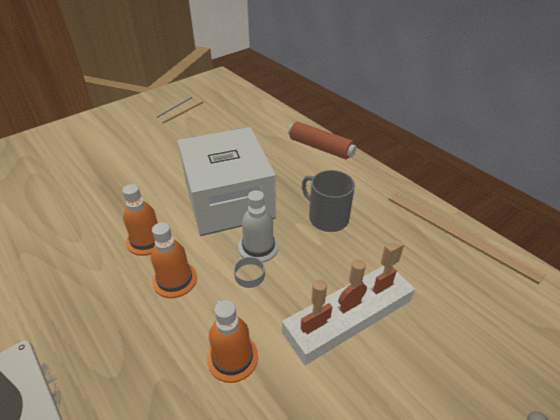

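The top view shows the box with its slot at (184,190), the silver bottle's nozzle at about (265,205), and rack samples at (382,157), (379,191) and (375,228). In the side view, the block grip looks like the far one at (392,252). I'll enlarge both to check.

Create h.py:
```python
import numpy as np,cv2
from workcell import imaging
def cal(n):
    c=imaging.calibration(n); return [np.array(c[k]) for k in("mtx","R","t")]
def px(n,X):
    K,R,t=cal(n); q=(R@np.atleast_2d(X).T).T+t; q=q@K.T; return q[:,:2]/q[:,2:]
def at_z(n,u,v,z):   # pixel ray meets plane z
    K,R,t=cal(n); r=R.T@np.linalg.solve(K,[u,v,1]); c=-R.T@t; return c+r*(z-c[2])/r[2]
def cloud(n,d):
    K,R,t=cal(n); v,u=np.mgrid[:420,:560]; r=np.stack([u,v,u*0+1],-1)@np.linalg.inv(K).T*d[...,None]
    return (r-t)@R
def tri(a,b): # a in top, b in side
    P=[K@np.c_[R,t] for K,R,t in(cal("top"),cal("side"))]
    X=cv2.triangulatePoints(P[0],P[1],np.float64(a),np.float64(b)); return (X[:3]/X[3]).ravel()
```

Run:
```python
import cv2,numpy as np
a=np.load("top0.npz")["p"][:,:,::-1]; b=np.load("side0.npz")["p"][:,:,::-1]
f=lambda i,x,y,w,h,s:cv2.resize(i[y:y+h,x:x+w],None,fx=s,fy=s,interpolation=cv2.INTER_CUBIC)
t=np.vstack([np.hstack([f(a,345,135,60,50,5),f(a,120,130,75,50,5)[:, :0],f(b,360,235,60,50,5)]),np.hstack([f(a,160,165,60,50,5),f(b,195,140,60,50,5)])])
cv2.imwrite("pics/crop1.png",t)
from h import *
for n in("top","side"):
    X=cloud(n,np.load(n+"0.npz")["d"])
    L=[(264,205),(184,190),(390,153),(384,193),(380,230),(184,180)] if n=="top" else [(256,198),(224,157),(394,252),(250,212)]
    for u,v in L: print(n,u,v,X[v,u].round(3))
    r=X[(X[...,2]>.120)&(X[...,2]<.128)&(abs(X[...,1]-.2)<.2)]
    print(len(r)); q=cv2.minAreaRect(r[:,:2].astype(np.float32)); print("roof",q)
```

```text
top 264 205 [0.525 0.023 0.142]
top 184 190 [0.57  0.211 0.008]
top 390 153 [ 0.623 -0.223  0.148]
top 384 193 [ 0.545 -0.21   0.147]
top 380 230 [ 0.474 -0.2    0.147]
top 184 180 [0.579 0.184 0.121]
7877
roof ((0.5102593898773193, 0.18086037039756775), (0.32684338092803955, 0.23913997411727905), 3.399827718734741)
side 256 198 [0.522 0.013 0.143]
side 224 157 [0.565 0.188 0.116]
side 394 252 [ 0.618 -0.229  0.141]
side 250 212 [0.509 0.017 0.112]
4534
roof ((1.1987248659133911, 0.16420488059520721), (1.7322384119033813, 0.2951245605945587), 1.065587043762207)
```

View pics/crop1.png

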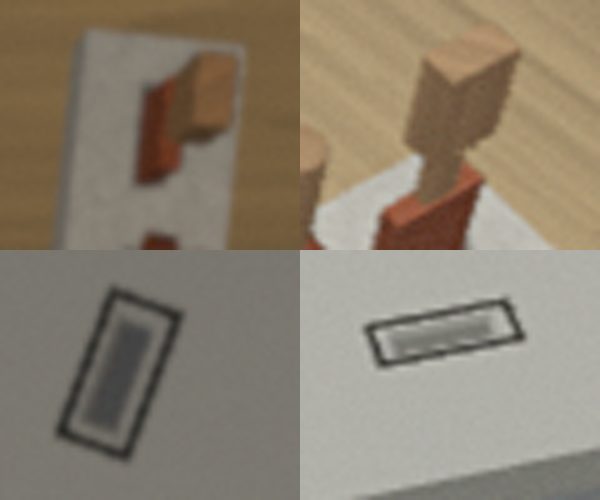

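The crop confirms that the far sample at top (385,155) / side (392,252) has the square-edged block grip. The rubber border corners are clear in both views, so I can triangulate the slot, nozzle and grip.

Run:
```python
from h import *
A=np.array([(112,288),(183,314),(128,460),(57,434)])-[0,250]; B=np.array([(508,298),(524,340),(380,366),(365,327)])-[300,250]
A=(A+.5)/5-.5+[160,165]; B=(B+.5)/5-.5+[195,140]
P=[]
for a,b in zip(A,B):
    P.append(tri(a,b)); print("corner",P[-1].round(4),at_z("top",*a,.124).round(4),at_z("side",*b,.124).round(4))
P=np.array(P);print("slot tri",P.mean(0).round(4),"rect len",np.linalg.norm(P[0]-P[3]).round(3),np.linalg.norm(P[0]-P[1]).round(3))
T=np.array([at_z("top",*a,.124) for a in A]);S=np.array([at_z("side",*a,.124) for a in B])
for Q in(T,S):
    d=(Q[0]-Q[3])+(Q[1]-Q[2]); e=(Q[0]-Q[1])+(Q[3]-Q[2]); print(Q.mean(0).round(4),"xang",np.arctan2(d[1],d[0]),"yang-90",np.arctan2(e[1],e[0])-np.pi/2)
def rect(X,m,lab):
    m=m.astype(np.uint8); k,l,st,_=cv2.connectedComponentsWithStats(m); i=1+st[1:,4].argmax()
    r=X[l==i]; q=cv2.minAreaRect(r[:,:2].astype(np.float32)); ys,xs=np.nonzero(l==i)
    print(lab,len(r),"med",np.median(r,0).round(4),"mean",r.mean(0).round(4),"rect",np.round(q[0],4),np.round(q[1],3),"deg",round(q[2],1),"px",xs.mean().round(2),ys.mean().round(2))
for n in("top","side"):
    X=cloud(n,np.load(n+"0.npz")["d"]); z=X[...,2]
    near=lambda x,y,r:np.hypot(X[...,0]-x,X[...,1]-y)<r
    rect(X,(abs(z-.124)<.005)&near(.585,.19,.15)&(X[...,1]>.07),n+" roof")
    rect(X,(abs(z-.144)<.006)&near(.523,.02,.03),n+" noz")
    rect(X,(abs(z-.147)<.005)&near(.62,-.225,.03),n+" grip")
    rect(X,(abs(z-.037)<.004)&near(.545,-.2,.16),n+" rack")
    rect(X,(abs(z-.147)<.006)&near(.545,-.21,.025),n+" mid")
```

```text
corner [0.5954 0.1867 0.1234] [0.5942 0.1872 0.124 ] [0.5961 0.1853 0.124 ]
corner [0.5844 0.1586 0.122 ] [0.5833 0.1587 0.124 ] [0.5838 0.1557 0.124 ]
corner [0.5261 0.1804 0.1231] [0.525  0.1807 0.124 ] [0.5265 0.1787 0.124 ]
corner [0.5368 0.2092 0.1221] [0.5358 0.2092 0.124 ] [0.5364 0.2062 0.124 ]
slot tri [0.5607 0.1837 0.1227] rect len 0.063 0.03
[0.5596 0.184  0.124 ] xang -0.36058906881976616 yang-90 -0.3630434449618978
[0.5607 0.1815 0.124 ] xang -0.3592038085462345 yang-90 -0.3694422112529816
top roof 7947 med [0.5586 0.1848 0.1246] mean [0.5589 0.1844 0.1246] rect [0.5602 0.1864] [0.196 0.17 ] deg 69.4 px 183.35 189.78
top noz 183 med [0.5249 0.0224 0.1444] mean [0.5248 0.0221 0.1443] rect [0.5249 0.0225] [0.027 0.028] deg 0.3 px 264.14 205.04
top grip 132 med [ 0.6229 -0.2181  0.1469] mean [ 0.6234 -0.2185  0.1469] rect [ 0.6237 -0.2187] [0.016 0.029] deg 83.7 px 387.4 152.66
top rack 2457 med [ 0.5421 -0.2005  0.0372] mean [ 0.5467 -0.2044  0.0372] rect [ 0.5508 -0.2096] [0.071 0.237] deg 82.8 px 369.96 196.96
top mid 100 med [ 0.5506 -0.2084  0.1467] mean [ 0.5504 -0.2088  0.1467] rect [ 0.5503 -0.2095] [0.02 0.02] deg 32.5 px 383.38 190.2
side roof 4345 med [0.553  0.1699 0.1238] mean [0.5543 0.1741 0.1237] rect [0.5606 0.1841] [0.2  0.17] deg 69.1 px 222.92 159.65
side noz 163 med [0.5233 0.0164 0.1438] mean [0.5234 0.0169 0.1434] rect [0.5253 0.019 ] [0.03  0.028] deg 52.2 px 255.29 196.36
side grip 166 med [ 0.6217 -0.2228  0.147 ] mean [ 0.622  -0.2227  0.1467] rect [ 0.6236 -0.2222] [0.016 0.03 ] deg 81.5 px 393.45 246.0
side rack 3398 med [ 0.532  -0.2243  0.0373] mean [ 0.5376 -0.2192  0.0372] rect [ 0.551  -0.2121] [0.072 0.238] deg 82.8 px 346.37 312.03
side mid 143 med [ 0.5485 -0.2139  0.1468] mean [ 0.5487 -0.2135  0.1463] rect [ 0.5492 -0.2128] [0.021 0.02 ] deg 78.6 px 357.78 265.17
```

Measured in both views: slot (0.560, 0.183), x-axis −20.7°; nozzle (0.525, 0.0205, 0.144); grip (0.6236, −0.2205, top 0.147), tile x-axis −7.2°. Sizes and heights match the text. The cameras disagree by about 3 mm in y, so I'll check against the robot later.

Create go.py:
```python
import sys,numpy as np
from scipy.spatial.transform import Rotation as R
from workcell import get_obs
x,y,z,a=map(float,sys.argv[1:5]) # target TCP, angle of tool y (deg), tool down
o=get_obs(); r=R.from_quat(o["tool_rot"]); t=np.radians(a)
Y=np.array([np.cos(t),np.sin(t),0]);Z=np.array([0,0,-1.]);T=R.from_matrix(np.c_[np.cross(Y,Z),Y,Z])
print("rot",(r.inv()*T).as_rotvec().round(4),"shift",r.inv().apply(np.array([x,y,z])-o["eef_pos"]).round(4),"pos",o["eef_pos"].round(4),"F",o["ft_force"].round(1),"t",o["clock"],"grip",o["grip_width"])
```

```bash
python3 go.py .525 .0205 .17 82.8
```

```text
rot [-1.800e-03 -1.000e-04 -1.021e-01] shift [-0.5068 -0.3608  0.0612] pos [0.1128 0.4866 0.2305] F [-0.1  0.3 -0.5] t 0.1 grip 0.08575380608925798
```

The manual's scale: shifts go in shares of 0.8 m and turns go in shares of 2 pi rad. Converting my numbers, -0.48 m / 0.8 = -0.6, -0.45 m / 0.8 = -0.5625, -0.102 rad / 6.2832 = -0.0162.

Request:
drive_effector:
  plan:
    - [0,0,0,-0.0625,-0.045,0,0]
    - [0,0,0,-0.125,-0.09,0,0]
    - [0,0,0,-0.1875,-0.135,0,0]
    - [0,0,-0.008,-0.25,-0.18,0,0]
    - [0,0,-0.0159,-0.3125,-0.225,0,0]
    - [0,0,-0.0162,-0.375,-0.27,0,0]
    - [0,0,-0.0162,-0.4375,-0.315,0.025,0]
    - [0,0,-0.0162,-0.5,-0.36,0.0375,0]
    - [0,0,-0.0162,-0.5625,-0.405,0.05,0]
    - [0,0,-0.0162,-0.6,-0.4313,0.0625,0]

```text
refused: plan: the value is not of type 'object' (schema: type "object"). Nothing was moved.
```

The call was refused and nothing moved: it wants an object with one list for each field. Same move again in that form.

Request:
drive_effector:
  plan: {"wx": [0,0,0,0,0,0,0,0,0,0],"wy": [0,0,0,0,0,0,0,0,0,0],"wz": [0,0,0,-0.008,-0.0159,-0.0162,-0.0162,-0.0162,-0.0162,-0.0162],"tx": [-0.0625,-0.125,-0.1875,-0.25,-0.3125,-0.375,-0.4375,-0.5,-0.5625,-0.6],"ty": [-0.045,-0.09,-0.135,-0.18,-0.225,-0.27,-0.315,-0.36,-0.405,-0.4313],"tz": [0,0,0,0,0,0,0.025,0.0375,0.05,0.0625],"finger_gap": [0,0,0,0,0,0,0,0,0,0]}

```text
clock: 1.35
eef_pos: [0.5038, 0.0401, 0.1805]
tool_rot: [0.064, 0.998, -0.0, -0.0]
ft_force: [-0.4, 0.5, -0.6]
grip_width: 0.0002
grasp_force: 0.0
```

```bash
python3 go.py .525 .0205 .155 82.8
```

```text
rot [-0.0002 -0.0004 -0.0027] shift [-0.0235 -0.0168  0.0255] pos [0.5038 0.0401 0.1805] F [-0.4  0.5 -0.6] t 1.35 grip 0.00021518168380312252
```

Scaled: 0.0365 m / 0.8 = 0.0456, 0.0325 m / 0.8 = 0.0406.

Request:
drive_effector:
  plan: {"wx": [0,0,0,0],"wy": [0,0,0,0],"wz": [0,0,0,0],"tx": [-0.0294,-0.0294,-0.0294,-0.0294],"ty": [-0.021,-0.021,-0.021,-0.021],"tz": [0.0319,0.0319,0.0406,0.0456],"finger_gap": [0,0,0,0]}

```text
clock: 1.85
eef_pos: [0.5233, 0.0238, 0.145]
tool_rot: [0.062, 0.998, 0.0, 0.0]
ft_force: [0.1, -0.7, -0.2]
grip_width: -0.0
grasp_force: 0.0
```

Run:
```python
from h import *
for n in("top","side"):
    p,d=imaging.camera(n); cv2.imwrite(f"pics/{n}1.png",p[:,:,::-1]); q=px(n,[.525,.0205,.144])[0].astype(int); f=lambda s:cv2.resize(p[max(q[1]-50,0):q[1]+50,q[0]-50:q[0]+50,::-1],(400,400),interpolation=cv2.INTER_CUBIC)
    globals()[n]=f(0)
cv2.imwrite("pics/crop2.png",np.hstack([top,side]))
```

```bash
python3 go.py .525 .0205 .136 82.8
```

```text
rot [ 0.     -0.0002  0.0013] shift [-0.0022 -0.003   0.0089] pos [0.5232 0.0238 0.1449] F [-0.1 -0.5 -0.3] t 1.95 grip 4.8104909500976483e-05
```

View pics/crop2.png

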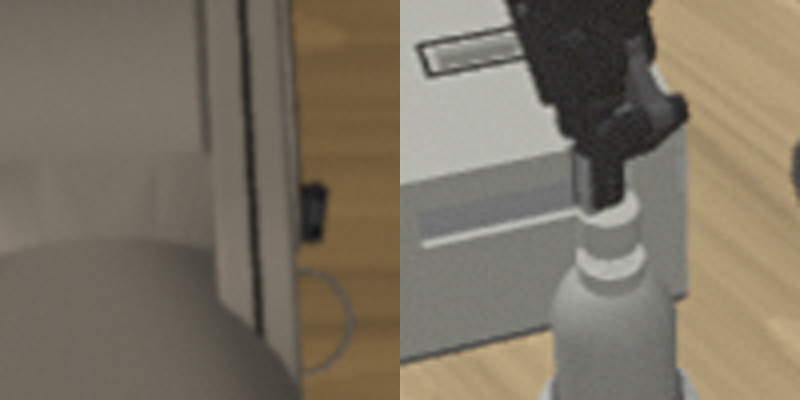

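The side crop shows the closed fingertips right at the cap top, slightly toward the box. I'll correct that and press.

Scaled: 0.01 m / 0.8 = 0.0125, -0.003 m / 0.8 = -0.0038.

Request:
drive_effector:
  plan: {"wx": [0,0,0,0,0,0,0],"wy": [0,0,0,0,0,0,0],"wz": [0,0,0,0,0,0,0],"tx": [-0.0028,-0.0028,-0.0028,-0.0028,-0.0028,-0.0028,-0.0028],"ty": [-0.0038,-0.0038,-0.0038,-0.0038,-0.0038,-0.0038,-0.0038],"tz": [-0.0025,0,0.0038,0.0075,0.0106,0.0125,0.0125],"finger_gap": [0,0,0,0,0,0,0]}

```text
clock: 2.82
eef_pos: [0.5262, 0.0198, 0.136]
tool_rot: [0.063, 0.998, 0.0, 0.001]
ft_force: [-2.2, -0.1, 8.9]
grip_width: 0.0
grasp_force: 4.4
```

```bash
python3 go.py .525 .0205 .136 82.8
```

```text
rot [ 0.0004  0.0019 -0.0001] shift [0.0012 0.0006 0.    ] pos [0.5262 0.0198 0.136 ] F [-2.2 -0.1  8.9] t 2.825 grip 1.7286172542923796e-05
```

Scaled: 0.0012 m / 0.8 = 0.0015.

Request:
drive_effector:
  plan: {"wx": [0,0,0],"wy": [0,0,0],"wz": [0,0,0],"tx": [0,0,0],"ty": [0,0,0],"tz": [0.0015,0.0015,0.0015],"finger_gap": [0,0,0]}

```text
clock: 3.2
eef_pos: [0.5262, 0.0198, 0.1359]
tool_rot: [0.063, 0.998, 0.0, 0.001]
ft_force: [-4.0, 0.2, 15.5]
grip_width: -0.0001
grasp_force: 7.4
```

Request:
drive_effector:
  plan: {"wx": [0,0,0,0],"wy": [0,0,0,0],"wz": [0,0,0,0],"tx": [0,0,0,0],"ty": [0,0,0,0],"tz": [-0.0188,-0.05,-0.1,-0.15],"finger_gap": [0,0,0,0]}

```text
clock: 3.7
eef_pos: [0.5248, 0.0197, 0.254]
tool_rot: [0.063, 0.998, -0.0, -0.001]
ft_force: [1.4, -0.5, 0.3]
grip_width: 0.0
grasp_force: 0.0
```

```bash
python3 go.py .6236 -.2205 .17 82.8
```

```text
rot [-0.0005 -0.0025 -0.0002] shift [-0.1284 -0.2258  0.0837] pos [0.5248 0.0197 0.254 ] F [ 1.4 -0.5  0.3] t 3.7 grip 5.694798667256031e-06
```

Hard stop confirmed: 15.5 N at 8 mm, and stiff. Now I'll go over the tile with fingers open, above its top.

Scaled: -0.2258 m / 0.8 = -0.2823, -0.18 m / 0.8 = -0.225.

Request:
drive_effector:
  plan: {"wx": [0,0,0,0,0,0,0,0],"wy": [0,0,0,0,0,0,0,0],"wz": [0,0,0,0,0,0,0,0],"tx": [-0.0325,-0.065,-0.0975,-0.13,-0.155,-0.1605,-0.1605,-0.1605],"ty": [-0.0563,-0.1125,-0.1688,-0.225,-0.2725,-0.2823,-0.2823,-0.2823],"tz": [0,0,0.0125,0.0375,0.0625,0.075,0.0913,0.0913],"finger_gap": [0.06,0.06,0.06,0.06,0.06,0.06,0.06,0.06]}

```text
clock: 4.7
eef_pos: [0.6236, -0.2188, 0.1794]
tool_rot: [0.062, 0.998, 0.001, -0.001]
ft_force: [0.2, 0.2, 0.2]
grip_width: 0.06
grasp_force: 0.0
```

Run:
```python
from h import *
p,d=imaging.camera("side"); cv2.imwrite("pics/side2.png",p[:,:,::-1])
X=cloud("side",d); m=(abs(X[...,2]-.144)<.006)&(np.hypot(X[...,0]-.525,X[...,1]-.02)<.03); print("cap",m.sum(),X[m][:,2].mean())
f=lambda x,y,w,h:cv2.resize(p[y:y+h,x:x+w,::-1],(400,400),interpolation=cv2.INTER_CUBIC)
cv2.imwrite("pics/crop3.png",np.hstack([f(330,180,110,110),f(210,160,100,100)]))
```

```bash
python3 go.py .6236 -.2205 .108 82.8
```

```text
cap 164 0.14330845757023428
rot [ 0.0005 -0.0011  0.0016] shift [ 0.0003 -0.0018  0.0726] pos [ 0.6242 -0.2188  0.1806] F [-0.5  0.7  0.4] t 4.75 grip 0.059792748054233964
```

View pics/crop3.png

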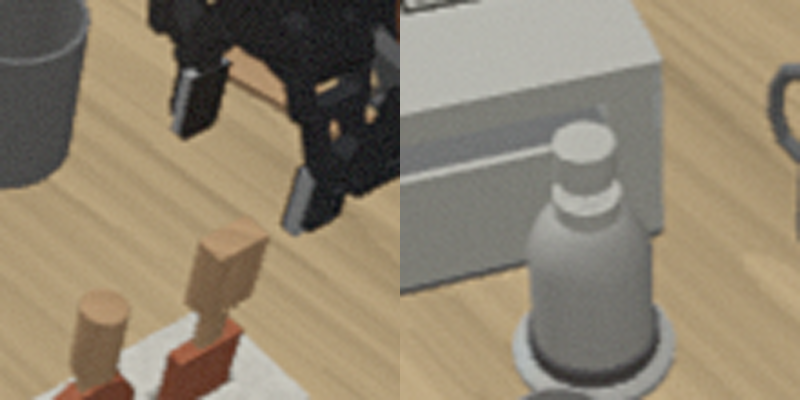

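The cap is back up at 0.143, and the fingers straddle the block grip. Descending and gripping.

Scaled: 0.0726 m / 0.8 = 0.0908, 0.06 m / 0.8 = 0.075.

Request:
drive_effector:
  plan: {"wx": [0,0,0,0,0,0],"wy": [0,0,0,0,0,0],"wz": [0,0,0,0,0,0],"tx": [0.0004,0.0004,0.0004,0.0004,0.0004,0.0004],"ty": [-0.0023,-0.0023,-0.0023,-0.0023,-0.0023,-0.0023],"tz": [0.025,0.05,0.075,0.0908,0.0908,0.0908],"finger_gap": [0.06,0.06,0.06,0.06,0.06,0.03]}

```text
clock: 5.5
eef_pos: [0.6249, -0.222, 0.1093]
tool_rot: [0.063, 0.998, -0.0, 0.001]
ft_force: [-0.2, 0.4, -0.3]
grip_width: 0.0428
grasp_force: 0.0
```

Request:
drive_effector:
  plan: {"wx": [0,0,0,0,0,0,0],"wy": [0,0,0,0,0,0,0],"wz": [0,0,0,0,0,0,0],"tx": [0,0,0,0,0,0,0],"ty": [0,0,0,0,0,0,0],"tz": [0,0,0,0,0,0,0],"finger_gap": [0.024,0.02,0.018,0.016,0.01,0.0,0.0]}

```text
clock: 6.38
eef_pos: [0.6244, -0.2221, 0.1083]
tool_rot: [0.063, 0.998, 0.0, 0.0]
ft_force: [1.0, 0.3, 2.9]
grip_width: 0.0156
grasp_force: 58.8
```

```bash
python3 go.py .6236 -.2205 .108 82.8
```

```text
rot [ 0.0001  0.0006 -0.0001] shift [0.001  0.0015 0.0003] pos [ 0.6244 -0.2221  0.1083] F [1.  0.3 2.9] t 6.375 grip 0.015592692262962927
```

Gripped at 15.6 mm with 59 N and little side force. Lifting straight up.

Scaled: -0.17 m / 0.8 = -0.2125, -0.15 m / 0.8 = -0.1875.

Request:
drive_effector:
  plan: {"wx": [0,0,0,0,0,0,0,0,0],"wy": [0,0,0,0,0,0,0,0,0],"wz": [0,0,0,0,0,0,0,0,0],"tx": [0,0,0,0,0,0,0,0,0],"ty": [0,0,0,0,0,0,0,0,0],"tz": [-0.0125,-0.025,-0.0438,-0.075,-0.1125,-0.15,-0.1875,-0.2125,-0.2125],"finger_gap": [0,0,0,0,0,0,0,0,0]}

```text
clock: 7.5
eef_pos: [0.6252, -0.2226, 0.2812]
tool_rot: [0.063, 0.998, -0.001, 0.003]
ft_force: [0.3, 0.1, -1.0]
grip_width: 0.0155
grasp_force: 58.5
```

```bash
python3 go.py .560 .183 .278 69.3
```

```text
rot [-0.0007  0.0056  0.2355] shift [0.1155 0.3942 0.002 ] pos [ 0.6252 -0.2226  0.2812] F [ 0.3  0.1 -1. ] t 7.5 grip 0.015464838696080008
```

Scaled: 0.3942 m / 0.8 = 0.4928, 0.37 m / 0.8 = 0.4625, 0.2355 rad / 6.2832 = 0.0375.

Request:
drive_effector:
  plan: {"wx": [0,0,0,0,0,0,0,0,0,0],"wy": [0,0,0,0,0,0,0,0,0,0],"wz": [0.0032,0.0095,0.0159,0.0223,0.0286,0.0334,0.0375,0.0375,0.0375,0.0375],"tx": [0.0125,0.0288,0.0475,0.0663,0.0838,0.1025,0.1213,0.135,0.1444,0.1444],"ty": [0.0375,0.1,0.1625,0.225,0.2875,0.35,0.4125,0.4625,0.4928,0.4928],"tz": [0,0,0,0,0,0,0,0,0.0025,0.0025],"finger_gap": [0,0,0,0,0,0,0,0,0,0]}

```text
clock: 8.75
eef_pos: [0.5579, 0.1852, 0.2747]
tool_rot: [0.178, 0.984, -0.001, -0.001]
ft_force: [0.6, -0.6, -1.7]
grip_width: 0.0153
grasp_force: 58.7
```

```bash
python3 go.py .560 .183 .278 69.3
```

```text
rot [-0.0014 -0.0019  0.0035] shift [-0.0028 -0.0013 -0.0033] pos [0.5579 0.1852 0.2747] F [ 0.6 -0.6 -1.7] t 8.75 grip 0.015322623459467149
```

Scaled: 0.04 m / 0.8 = 0.05, 0.02 m / 0.8 = 0.025.

Request:
drive_effector:
  plan: {"wx": [0,0,0,0],"wy": [0,0,0,0],"wz": [0,0,0,0],"tx": [-0.0023,-0.0023,-0.0023,-0.0023],"ty": [0.0013,0.0013,0.0013,0.0013],"tz": [0.025,0.05,0.05,0.05],"finger_gap": [0,0,0,0]}

```text
clock: 9.25
eef_pos: [0.5613, 0.183, 0.2365]
tool_rot: [0.18, 0.984, -0.0, 0.0]
ft_force: [-0.6, 0.2, -1.5]
grip_width: 0.0153
grasp_force: 58.7
```

Run:
```python
from h import *
from workcell import get_obs
W=[]
for n in("top","side"):
    p,d=imaging.camera(n); np.savez(n+"4.npz",p=p,d=d); cv2.imwrite(f"pics/{n}4.png",p[:,:,::-1]); print(get_obs()["eef_pos"].round(4),get_obs()["tool_rot"].round(4))
    q=px(n,[.56,.183,.15])[0].round().astype(int); x,y=q-40; print(n,"origin",x,y)
    W.append(cv2.resize(p[y:y+80,x:x+80,::-1],(400,400),interpolation=cv2.INTER_CUBIC))
cv2.imwrite("pics/crop4.png",np.hstack(W))
```

```text
[0.5616 0.1833 0.2369] [1.800e-01 9.837e-01 3.000e-04 7.000e-04]
top origin 141 148
[0.5617 0.1834 0.2371] [1.800e-01 9.837e-01 4.000e-04 8.000e-04]
side origin 182 106
```

View pics/crop4.png

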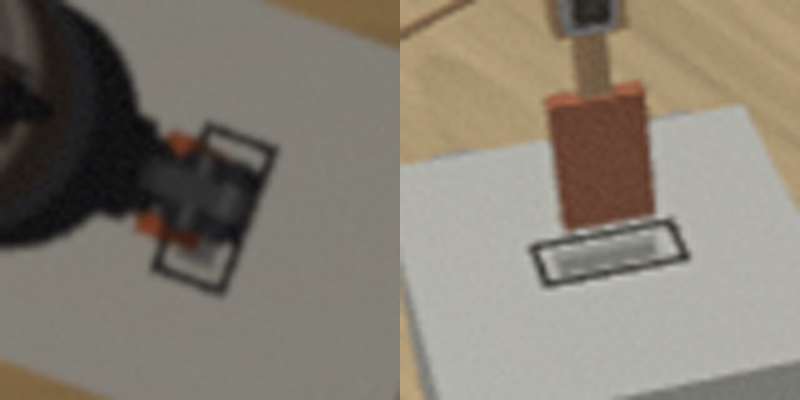

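In the side crop, the tile hangs over the slot aligned with it. Its front face corners are (549,108), (643,96), (565,230) and (655,214). In the top crop, the clay's upper corners are visible at about (172,130) and (138,228). I'll compare these with predictions.

Run:
```python
from h import *
t=np.radians(-20.7); ax=np.array([np.cos(t),np.sin(t),0]); ay=np.array([-np.sin(t),np.cos(t),0])
b=np.array([.5615,.1833,.1405])
M=[b+s*.02*ax-.005*ay+[0,0,h] for h in(.061,0) for s in(-1,1)]
o=np.array([(549,108),(643,96),(565,230),(655,214)])-[400,0]; o=(o+.5)/5-.5+[182,106]
print("side pred",px("side",M).round(1).tolist(),"\nobs",o.round(1).tolist())
for (u,v),m in zip(o,M):
    e=at_z("side",u,v,m[2])-m; print("apparent-robot along slot x,y mm",(1e3*np.array([e@ax,e@ay])).round(1))
print("front top px of clay side; top cam:")
M=[b+s*.02*ax+.005*ay+[0,0,.061] for s in(1,-1)]
o=(np.array([(172,130),(138,228)])+.5)/5-.5+[141,148]
for (u,v),m in zip(o,M):
    e=at_z("top",u,v,m[2])-m; print((1e3*np.array([e@ax,e@ay])).round(1))
for n,s in(("side",[.5607,.1815,.124]),("top",[.5596,.184,.124])):
    e=np.array(s)-[.5615,.1833,.124]; print(n,"slot-robot",(1e3*np.array([e@ax,e@ay])).round(1))
# depth: front face plane of clay & its verticality
X=cloud("side",np.load("side4.npz")["d"]); q=X[130:148,216:228].reshape(-1,3); c=q.mean(0); n=np.linalg.svd(q-c)[2][2]; print("face",c.round(4),n.round(3),"y offset from robot mm",((c-b)@ay*1e3).round(1), "ang",np.degrees(np.arctan2(n[1],n[0])).round(1))
```

```text
side pred [[210.6, 127.1], [230.2, 123.7], [213.8, 152.2], [232.5, 148.7]] 
obs [[211.4, 127.2], [230.2, 124.8], [214.6, 151.6], [232.6, 148.4]]
apparent-robot along slot x,y mm [ 1.4 -0.9]
apparent-robot along slot x,y mm [-1.  -4.1]
apparent-robot along slot x,y mm [2.  1.7]
apparent-robot along slot x,y mm [0.5 1.1]
front top px of clay side; top cam:
[-1.4 -0.3]
[ 0.9 -1.4]
side slot-robot [-0.1 -2. ]
top slot-robot [-2. -0.]
face [0.5536 0.1696 0.1775] [-0.824  0.556  0.107] y offset from robot mm -15.6 ang 146.0
```

Robot and cameras agree within about 2 mm. I'll lower until the edge is about 3 mm above the roof, then measure tile against slot at the same height.

Scaled: 0.0135 m / 0.8 = 0.0169, -0.001 m / 0.8 = -0.0013.

Request:
drive_effector:
  plan: {"wx": [0,0,0,0],"wy": [0,0,0,0],"wz": [0,0,0,0],"tx": [0.001,0.001,0.001,0.001],"ty": [-0.0013,-0.0013,-0.0013,-0.0013],"tz": [0.0088,0.0169,0.0169,0.0169],"finger_gap": [0,0,0,0]}

```text
clock: 9.85
eef_pos: [0.5599, 0.1831, 0.2224]
tool_rot: [0.18, 0.984, -0.0, -0.0]
ft_force: [-0.7, 0.3, -2.4]
grip_width: 0.0156
grasp_force: 58.7
```

Run:
```python
from h import *
from workcell import get_obs
P=[imaging.camera("side")[0].astype(float) for _ in range(8)]; p=np.mean(P,0); np.save("s5.npy",p); o=get_obs(); print(o["eef_pos"].round(4),o["tool_rot"].round(4),o["ft_force"].round(1))
print(px("side",[.5607,.1825,.124]))
cv2.imwrite("pics/crop5.png",cv2.resize(p[125:175,190:256,::-1].astype(np.uint8),None,fx=12,fy=12,interpolation=cv2.INTER_CUBIC))
```

```text
[0.56   0.1831 0.2226] [1.796e-01 9.837e-01 0.000e+00 1.000e-04] [ 0.6 -0.4 -1.8]
[[223.27764089 155.85612171]]
```

View pics/crop5.png

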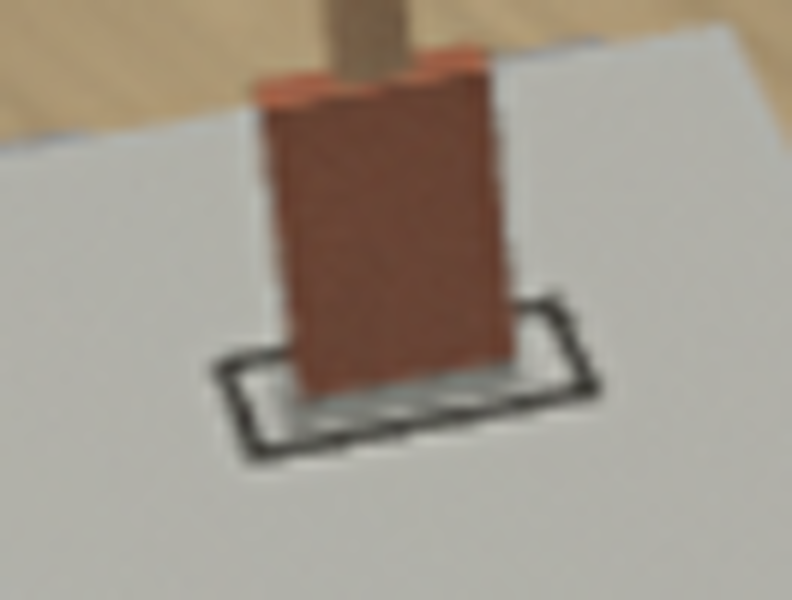

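The tile's lower front edge runs (300,397)–(515,362). The border's outer corners are (213,360), (252,465), (605,395) and (562,290).

Run:
```python
from h import *
t=np.radians(-20.7); ax=np.array([np.cos(t),np.sin(t),0]); ay=np.array([-np.sin(t),np.cos(t),0])
f=lambda L:(np.array(L)+.5)/12-.5+[190,125]
B=np.array([at_z("side",*q,.124) for q in f([(213,360),(252,465),(605,395),(562,290)])]); c=B.mean(0)
print("border",c.round(4),((B-c)@np.c_[ax,ay]*1e3).round(1).tolist())
E=np.array([at_z("side",*q,.1263) for q in f([(300,397),(515,362)])])
print("edge rel slot mm",((E-c)@np.c_[ax,ay]*1e3).round(1).tolist(),"want x -20,20 y -5")
```

```text
border [0.5612 0.1818 0.124 ] [[-32.2, 15.9], [-31.8, -16.8], [31.7, -16.3], [32.3, 17.2]]
edge rel slot mm [[-20.1, -3.1], [18.3, -4.8]] want x -20,20 y -5
```

Within about 1 mm. I'll apply a small correction and enter slowly, watching the force.

Scaled: 0.009 m / 0.8 = 0.0113, -0.0007 m / 0.8 = -0.0009.

Request:
drive_effector:
  plan: {"wx": [0,0,0,0,0,0],"wy": [0,0,0,0,0,0],"wz": [0,0,0,0,0,0],"tx": [-0.0004,-0.0004,-0.0004,-0.0004,-0.0004,-0.0004],"ty": [-0.0009,-0.0009,-0.0009,-0.0009,-0.0009,-0.0009],"tz": [0.0013,0.0038,0.0063,0.0088,0.0113,0.0113],"finger_gap": [0,0,0,0,0,0]}

```text
clock: 11.0
eef_pos: [0.5599, 0.1823, 0.2133]
tool_rot: [0.18, 0.984, -0.0, -0.0]
ft_force: [0.6, -0.8, -1.6]
grip_width: 0.0155
grasp_force: 58.7
```

```bash
python3 go.py .560 .183 .195 69.3
```

```text
rot [-0.0003 -0.0004 -0.    ] shift [0.0001 0.0007 0.0183] pos [0.5599 0.1823 0.2133] F [ 0.6 -0.8 -1.6] t 11.0 grip 0.01548041613944155
```

No contact force with the edge past the bevel. Continuing down.

Scaled: 0.025 m / 0.8 = 0.0313, 0.021 m / 0.8 = 0.0263.

Request:
drive_effector:
  plan: {"wx": [0,0,0,0,0,0,0,0],"wy": [0,0,0,0,0,0,0,0],"wz": [0,0,0,0,0,0,0,0],"tx": [0,0,0,0,0,0,0,0],"ty": [0,0,0,0,0,0,0,0],"tz": [0.0038,0.0075,0.0113,0.015,0.0188,0.0225,0.0263,0.0313],"finger_gap": [0,0,0,0,0,0,0,0]}

```text
clock: 12.0
eef_pos: [0.56, 0.1823, 0.1883]
tool_rot: [0.18, 0.984, 0.0, 0.0]
ft_force: [0.3, -0.3, -1.8]
grip_width: 0.0151
grasp_force: 58.7
```

```bash
python3 go.py .560 .1823 .1403 69.3
```

```text
rot [ 0.0001  0.0001 -0.    ] shift [ 0.    -0.     0.048] pos [0.56   0.1823 0.1883] F [ 0.3 -0.3 -1.8] t 12.0 grip 0.015146560257270205
```

Scaled: 0.048 m / 0.8 = 0.06, 0.042 m / 0.8 = 0.0525.

Request:
drive_effector:
  plan: {"wx": [0,0,0,0,0,0,0,0,0,0],"wy": [0,0,0,0,0,0,0,0,0,0],"wz": [0,0,0,0,0,0,0,0,0,0],"tx": [0,0,0,0,0,0,0,0,0,0],"ty": [0,0,0,0,0,0,0,0,0,0],"tz": [0.0075,0.015,0.0225,0.03,0.0375,0.045,0.0525,0.06,0.06,0.06],"finger_gap": [0,0,0,0,0,0,0,0,0,0]}

```text
clock: 13.25
eef_pos: [0.5601, 0.1823, 0.1406]
tool_rot: [0.18, 0.984, 0.0, 0.0]
ft_force: [0.5, -0.6, -1.8]
grip_width: 0.0157
grasp_force: 58.7
```

Run:
```python
from h import *
from workcell import get_obs
p,d=imaging.camera("side"); o=get_obs(); print(o["eef_pos"].round(4),o["ft_force"].round(1),o["ft_torque"].round(2))
print(px("side",[.5602,.1823,.134]))
A=cv2.resize(p[100:180,183:263,::-1],(400,400),interpolation=cv2.INTER_CUBIC); B=cv2.resize(p[:,70:490,::-1],(400,400))
cv2.imwrite("pics/crop6.png",np.hstack([A,B]))
```

```text
[0.5602 0.1824 0.1408] [ 0.8  0.9 -2. ] [-0.01 -0.02 -0.01]
[[222.70711693 152.13852087]]
```

View pics/crop6.png

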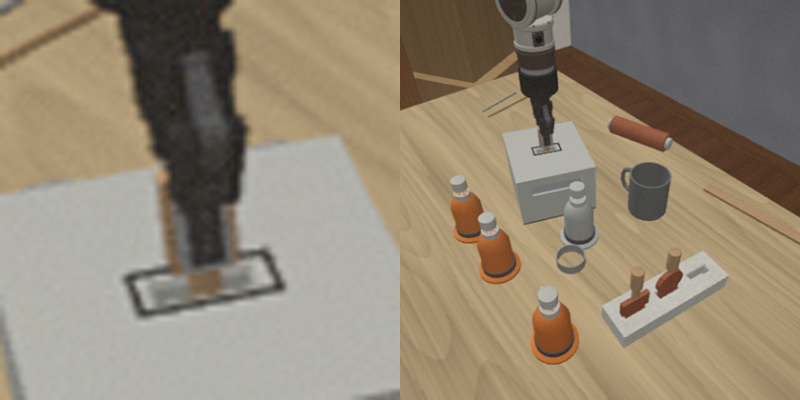

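The neck is centred in the slot, the clay is below the roof, and the grip is about 11 mm above it. The force reading shows only the tile's weight, and the bystanders are undisturbed.

```bash
python3 -c "
from workcell import workorder; print(workorder.job_done())"
```

```text
the job is handed in; nothing more can be done
None
```

I pressed the nozzle fully down and it sprang back, and the job is handed in with the tile held upright in the slot: by my measurements all the clay is below the roof, the grip is about 11 mm above it, and only the gripper touches the tile (about 13 s used; no verdict was returned).

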